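# Shut the draught shield and zero the carat balance

### The job

Zero the carat balance with its empty dish in place: with your fingertips gently push the clear draught shield fully shut by its orange tab, without pinching the tab, and only then lightly press the green key clearly down (about 5 mm is plenty) and let it come back up. Do not press the red or yellow key, leave the dish and everything else on the bench where it is, and draw the hand clear of the balance.

Things in the scene. Friction and masses are not known exactly. Their poses are not given: they have to be found in the camera images.
- scale: White carat balance, fixed, 275 (x) by 200 (y) mm; origin on its underside, x -150 (front) to 125 mm. Front (-x, to the robot): key deck 16 mm high, x -150 to -45 mm. Behind: weighing chamber with thin clear walls, roof 74 mm and its rails 76 mm above the bench; its +y roof half is fixed, the -y half open unless covered by the sliding clear draught shield. Turns about vertical between starts.
- shield (a joint): Sliding draught shield on the chamber roof: metres open, 0 fully shut against a stop, 0.09 fully open; it shuts towards the balance's -y. Starts 0.05 to 0.088 open, stays where left, friction about 1.5 N. Clear plate with blue edge strips, 155 (x) by 92 (y) by 4 mm, top 78.5 mm above the bench.
- tab (a point): Top centre of the orange tab that stands in the middle of the shield, 104.5 mm above the bench. The tab is 70 mm long (balance x), 8 mm thick (balance y) and rises 26 mm above the shield plate; it travels with the shield but is sprung: it gives about 1.4 mm per N along y, up to 14 mm. Axes as the balance's. Push on its +y face to shut the shield.
- dish: Small blue ceramic weighing dish, 44 mm across, 14 mm high, loose on the steel pan inside the chamber, under the shield's shut position. Origin: centre of its underside.
- ring: Loose brass ring lying flat on the bench, 23 mm across, 6 mm high. Origin: centre of its underside.
- mandrel: Loose steel ring mandrel standing upright, tapered, 32 mm across at its foot, 152 mm tall. Origin: centre of its underside.
- block: Loose dark steel bench block, 65 x 65 x 22 mm. Origin: centre of its underside.
- jar: Loose amber glass jar, 48 mm across, 55 mm high. Origin: centre of its underside.
- hammer: Loose hammer, 230 mm long, lying on the bench along its own x.
- brush: Loose brush, 180 mm long, lying on the bench along its own x.
- tare (a joint): Travel of the green zero key: 0 up, 0.012 m fully down; it works once past 0.004; springs back when released.
- tare_top (a point): Centre of the top face of the green zero key, 26 mm across, 44 mm above the bench when up (it moves down with the key). Pressed straight down: 2.4 N to start, 4.7 N at 5 mm, 8 N at the bottom (12 mm). Three keys stand in a row along the balance's y, 55 mm apart, 105 mm in front of its origin; their order changes.
- power (a joint): Travel of the red power key: 0 up, 0.012 m fully down; it works once past 0.004; springs back when released.
- power_top (a point): Centre of the top face of the red power key, 26 mm across, 44 mm above the bench when up (it moves down with the key). Pressed straight down: 2.4 N to start, 4.7 N at 5 mm, 8 N at the bottom (12 mm). Three keys stand in a row along the balance's y, 55 mm apart, 105 mm in front of its origin; their order changes.
- unit (a joint): Travel of the yellow unit key: 0 up, 0.012 m fully down; it works once past 0.004; springs back when released.
- unit_top (a point): Centre of the top face of the yellow unit key, 26 mm across, 44 mm above the bench when up (it moves down with the key). Pressed straight down: 2.4 N to start, 4.7 N at 5 mm, 8 N at the bottom (12 mm). Three keys stand in a row along the balance's y, 55 mm apart, 105 mm in front of its origin; their order changes.
- tare_base: Round grey housing of the green zero key, 42 mm across, its top 16 mm below the key's top; origin at its underside, on the key deck.

How it is judged:
By the outcome, as a careful person would: the job done as asked, in the order asked, and still so for the second after the job is handed in, with the robot touching nothing.
It also fails if it takes over 45 s, if anything falls off the work surface, if the arm or the gripper's body presses on something with over 40 N, if the wrist force passes 120 N, or if a joint passes its speed limit or range.

### The arm

A 6-joint arm with a two-finger parallel gripper is mounted at the origin on the work surface. World frame = base frame: x ahead of the robot, y to its left, z up, the work surface at z = 0. Lengths are in m, angles in degrees, forces in N, time in s.
With the tool pointing down it reaches from about 0.4 to 0.825 m from the base axis. Payload 7 kg.
Tool frame: the origin (TCP) lies midway between the tips of the shut fingers; the grasp point (between the pads) lies 19 mm behind it; z points along the fingers, y is the line along which they close (so a half turn about z gives the same grasp; the last joint's range is limited). The gripper opens to 88 mm and grips with 3 to 60 N. Pads are 19 mm wide; open, the fingers measure 130 mm over their backs; the gripper's body (78 mm by 193 mm) begins 47 mm behind the grasp point.
Start: joints at [91.679, 20.546, 0.682, 0, -70.136, -16.507], TCP at [0.173, 0.652, 0.227] pointing down, gripper open.
Joint ranges: [-176.03, 176.03], [-82.01, 121.73], [-58.28, 71.71], [-173.87, 95.51], [-174.79, -0.11], [-173.66, 173.66]. Speed limits (degrees/s): [136.94, 136.94, 172.46, 180, 180, 180].

### API

Orientations are given as [roll, pitch, yaw] about the fixed x, y, z axes, in that order (R = Rz(yaw) Ry(pitch) Rx(roll)).
In Python, from plant import ctrl, viewer, close_job gives the robot as it stands. The module is installed in compiled form; this text tells all that it offers.
- The arm moves only by the tool step_arm, never from a script. Its argument "moves" is a list that holds one entry, the list of rows, each a list of 5 numbers: the shift along the world's x, y, z in cm, then the turn about the world's z in rad, then the finger opening in cm, from 0 to 8.76. In form: [[[tx, ty, tz, twist, grip], ...]]. A call has 1 to 10 rows; each row shifts and turns the commanded pose from where the row before left it; what a row does not reach is not made up. A row lasts 1/10 s, in which the tool goes at most 50 mm and 8.59 degrees, less where a joint would pass 70% of its speed; a pose out of reach is approached as far as the arm can. A call with a gripper value outside its range is refused whole. The fingers move at their own pace and stop on an object; the grip force is fixed at half the most. Time passes only in rows, so rows that do not move let the fingers close. It gives the time, the measured TCP pose, the force, the opening and the grip force at its end, in the units of the state.
- ctrl.get_obs(): the state, without advancing time (a new reading comes with each control period).
- viewer.snapshot(name): name is "scene" or "top" or "wrist"; returns (picture, depth): 480x640x3 uint8, blue, green, red; 480x640 float32, m along the optical axis (not along the pixel's ray), 0 where there is no reading.
- viewer.camera_info(name): a dict with "camera_matrix" (3x3 intrinsics, pixels), "k1" (the pictures are not rectified: a ray, as slopes to the right and down, at radius r is drawn at 1 + k1 r^2 times it, then the intrinsics apply), "eye" and "orientation" of the camera in the world. Camera axes: x right, y down, z forward; pixel columns grow to the right and rows downward; lengths in m; the calibration is good to about 2 mm. A picture is of the moment at which its call begins: read the wrist's pose just before it. camera_info takes no time and is no camera call; for the wrist camera it gives the pose at the moment of the call.
- close_job(): hands the job in; it is judged then, once.
The state is a dict: "clock": time; "joint_pos": joint angles; "qvel": joint speeds; "tau": joint torques, N m; "tool_pos": TCP position; "orientation": TCP orientation; "force": force on the tool from outside, world axes, zero at the start; "moment": the same for the moment, N m; "opening": finger opening in m; "gripper_force": force on a finger pad.
Only numpy, scipy, OpenCV 4.12 (cv2) and the standard library are available. Lean on these libraries where they do the work, as an engineer would, in place of code of your own. Each camera call takes 0.05 s, during which the arm holds its last target. There are 200 camera calls.

## Working session

There is one attempt and no reset: what is moved stays moved. The work goes in short steps, Python scripts to look and compute and a tool call to move; the robot and the scene stay as the last step left them, time stands still between calls to the robot, and variables do not carry over. Pictures are saved under pics/ and viewed, at most 10 in all, crops included, and the job is handed in when it is done.

Besides the shell and the picture viewer there is one more tool, called after "Emit:" as a command line: name --argument value ..., lists and objects as JSON in quotes. step_arm: Moves the arm, as the interface text tells. Its arguments: {"type":"object","properties":{"moves":{"type":"array","items":{"type":"array","items":{"type":"array","items":{"type":"number"}}}}},"required":["moves"]}

```bash
mkdir -p pics
cat > h.py <<'E'
import numpy as np, cv2
from plant import ctrl, viewer, close_job
from scipy.spatial.transform import Rotation as R
def snap(n,f):
    im,d=viewer.snapshot(n); cv2.imwrite(f'pics/{f}.png',im); np.save(f'pics/{f}.npy',d); return im,d
def ray(ci,u,v):
    K=np.array(ci['camera_matrix']); k=ci['k1']
    a=np.array([(u-K[0,2])/K[0,0],(v-K[1,2])/K[1,1]]); s=a.copy()
    for _ in range(20): s=a/(1+k*(s@s))
    o=np.array(ci['orientation'])
    M=o if o.shape==(3,3) else R.from_euler('xyz',o,degrees=True).as_matrix()
    return np.array(ci['eye']),M@np.array([s[0],s[1],1])
def atz(ci,u,v,z):
    e,r=ray(ci,u,v); return e+r*(z-e[2])/r[2]
def atd(ci,u,v,d):
    e,r=ray(ci,u,v); return e+r*d
E
python3 - <<'E'
from h import *
for n in('top','scene'):
    snap(n,n+'0'); print(viewer.camera_info(n))
print(ctrl.get_obs())
E
```

```text
{'camera_matrix': array([[507.79380535,   0.        , 321.17256415],
       [  0.        , 507.79380535, 235.15634347],
       [  0.        ,   0.        ,   1.        ]]), 'k1': 0.050630138309210315, 'eye': array([0.48399186, 0.00646918, 1.28589605]), 'orientation': array([-174.79575921,   -0.33340101,  -89.19983505])}
{'camera_matrix': array([[489.43478856,   0.        , 319.30589162],
       [  0.        , 489.43478856, 239.24823928],
       [  0.        ,   0.        ,   1.        ]]), 'k1': -0.11669509909971537, 'eye': array([ 1.53241056, -0.62586578,  0.88831294]), 'orientation': array([-125.19325987,    1.08599455,   55.53063215])}
{'clock': 0.1, 'joint_pos': array([ 9.16782103e+01,  2.05873988e+01,  6.37467693e-01, -1.76787378e-02,
       -7.01377712e+01, -1.65064194e+01]), 'qvel': array([-0.03385433, -0.04521483,  0.14941196,  0.05516398,  0.08169958,
       -0.00597559]), 'tau': array([-1.81586369e-03, -5.84164274e+01,  2.93750793e+01,  7.01568648e+00,
        1.01079335e-02, -6.30680302e-05]), 'tool_pos': array([0.172668  , 0.65206158, 0.225704  ]), 'orientation': array([ 1.79911190e+02, -8.98545829e-03, -1.48342214e+01]), 'force': array([-0.46419956,  0.29748512, -0.28818986]), 'moment': array([-0.07496241, -0.0183248 , -0.00605043]), 'gripper_force': 0.0, 'opening': 0.0877779684818011}
```

View pics/top0.png

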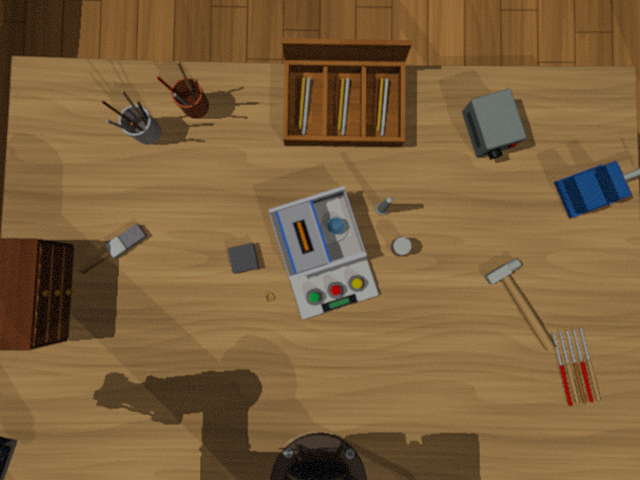

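View pics/scene0.png

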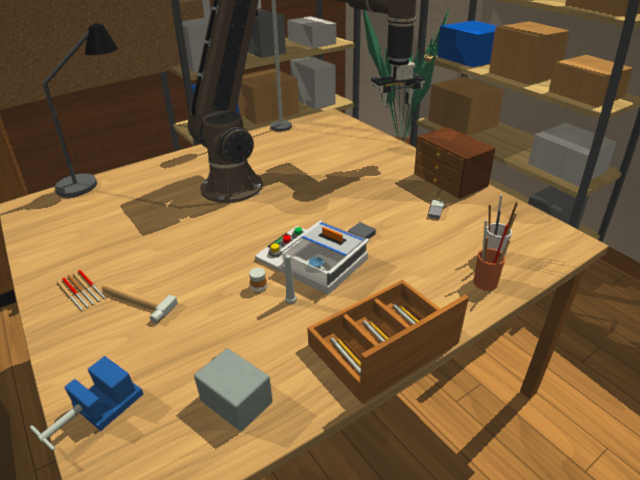

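The top view shows the balance at about (325,255) with the green key at (314,296), red at (336,290), yellow at (357,284) and the orange tab at (303,236). The mandrel is at (384,205) and the jar at (402,246), both to the right. I'll enlarge this area.

Run:
```python
from h import *
im=cv2.imread('pics/top0.png')[180:330,255:425]
cv2.imwrite('pics/crop0.png',cv2.resize(im,None,fx=4,fy=4,interpolation=cv2.INTER_CUBIC))
full=cv2.imread('pics/top0.png'); hsv=cv2.cvtColor(full,cv2.COLOR_BGR2HSV); ci=viewer.camera_info('top')
def blob(lo,hi,x0,y0,x1,y1):
    m=cv2.inRange(hsv,lo,hi); k=np.zeros_like(m); k[y0:y1,x0:x1]=m[y0:y1,x0:x1]
    ys,xs=np.nonzero(k); return xs.mean(),ys.mean(),len(xs),cv2.minAreaRect(np.c_[xs,ys].astype(np.float32))
for n,lo,hi,b,z in [('green',(45,120,60),(80,255,255),(300,285,325,306),.044),('red',(0,150,90),(6,255,255),(325,280,347,300),.044),('yel',(22,150,100),(35,255,255),(347,274,370,294),.044),('tab',(5,150,120),(18,255,255),(288,215,318,258),.1045)]:
    u,v,c,r=blob(lo,hi,*b); print(n,round(u,1),round(v,1),c,r,atz(ci,u,v,z).round(4))
```

```text
green 313.7 296.7 81 ((313.5, 296.5), (9.0, 9.0), 90.0) [0.4471 0.0169 0.044 ]
red 335.3 289.9 77 ((335.300048828125, 290.1000061035156), (9.391485214233398, 9.391485214233398), 63.43495178222656) [ 0.4642 -0.0353  0.044 ]
yel 356.7 282.8 85 ((356.5, 283.0), (10.0, 9.0), 90.0) [ 0.4819 -0.0872  0.044 ]
tab 302.4 235.1 93 ((302.4634094238281, 235.67074584960938), (28.761028289794922, 3.335240125656128), 72.34986877441406) [0.5911 0.045  0.1045]
```

View pics/crop0.png

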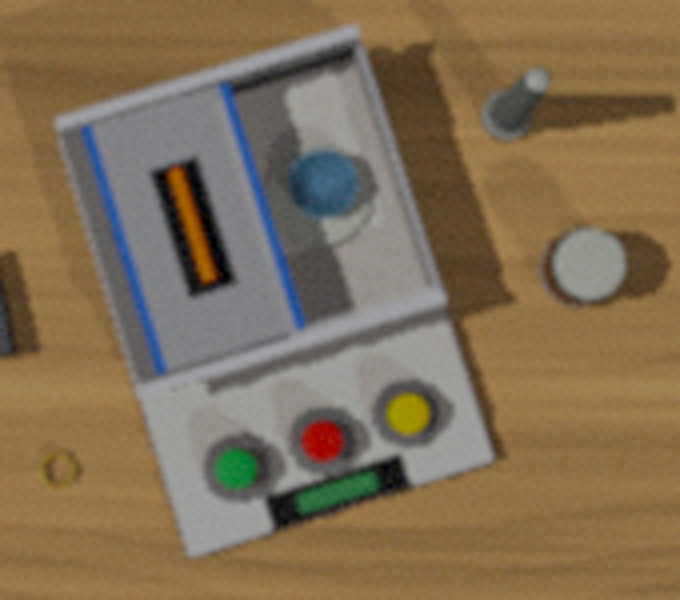

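Run:
```python
from h import *
d=np.load('pics/top0.npy'); ci=viewer.camera_info('top')
for u,v in [(20,260),(20,320),(60,290),(35,290),(125,240),(243,258),(384,203),(401,246),(326,297),(303,230)]:
    print(u,v,atd(ci,u,v,d[v,u]).round(3))
k=np.array([[.4471,.0169],[.4642,-.0353],[.4819,-.0872]])
y=(k[0]-k[2])/np.linalg.norm(k[0]-k[2]); x=np.array([y[1],-y[0]]); o=k.mean(0)+.105*x
t=np.array([.5911,.045])-o; print('yaw',np.degrees(np.arctan2(x[1],x[0])),o,'tab',t@x,t@y)
for n,b in [('start',(.04,t@y+.035)),('contact',(.04,t@y+.0135)),('end85',(.04,t@y+.0135-.085))]: print(n,o+b[0]*x+b[1]*y)
```

```text
20 260 [0.523 0.652 0.164]
20 320 [0.395 0.644 0.161]
60 290 [0.457 0.607 0.078]
35 290 [0.458 0.621 0.156]
125 240 [0.58  0.487 0.018]
243 258 [0.539 0.194 0.021]
384 203 [ 0.668 -0.144  0.115]
401 246 [ 0.573 -0.193  0.055]
326 297 [ 0.446 -0.013  0.016]
303 230 [0.605 0.044 0.083]
yaw 18.484469795476915 [ 0.56398301 -0.00191   ] tab 0.04059071712384641 0.03589252132915902
start [0.57944309 0.07800705]
contact [0.58625962 0.05761624]
end85 [ 0.61320866 -0.02299857]
```

Emit:
step_arm --moves '[[[2.7,-3.8,0,-0.1,0],[2.7,-3.8,0,-0.1,0],[2.7,-3.8,0,-0.1,0],[2.7,-3.8,0,-0.1,0],[2.7,-3.8,0,-0.1,0],[2.7,-3.8,0,-0.1,0],[2.7,-3.8,0,-0.1,0],[2.7,-3.8,0,-0.1,0],[2.7,-3.8,0,-0.1,0],[2.7,-3.8,0,-0.09,0]]]'

```text
clock: 1.1
tool_pos: [0.4433, 0.2707, 0.2265]
orientation: [180.0, 0.0, -71.8]
force: [2.1, 0.8, -0.3]
opening: 0.0129
gripper_force: 0.0
```

Emit:
step_arm --moves '[[[2.7,-3.85,0,0,0],[2.7,-3.85,0,0,0],[2.7,-3.85,0,0,0],[2.7,-3.85,0,0,0],[2.8,-3.85,0,0,0],[0,0,-4,0,0],[0,0,-4,0,0],[0,0,-2.6,0,0],[0,0,0,0,0]]]'

```text
clock: 2.0
tool_pos: [0.576, 0.0787, 0.1164]
orientation: [179.5, -0.0, -71.6]
force: [-0.7, 0.1, 0.2]
opening: 0.0005
gripper_force: 0.0
```

Run:
```python
from h import *
o=ctrl.get_obs(); print(o['tool_pos'],o['force'])
a,_=snap('scene','s1'); b,_=snap('wrist','w1')
a=cv2.resize(a[200:310,240:400],(640,440),interpolation=cv2.INTER_CUBIC)
cv2.imwrite('pics/c1.png',np.vstack([np.hstack([cv2.resize(a,(400,275)),cv2.resize(b,(400,275))])]))
```

```text
[0.57596663 0.07868846 0.11636228] [-0.73899006  0.10221349  0.24380507]
```

View pics/c1.png

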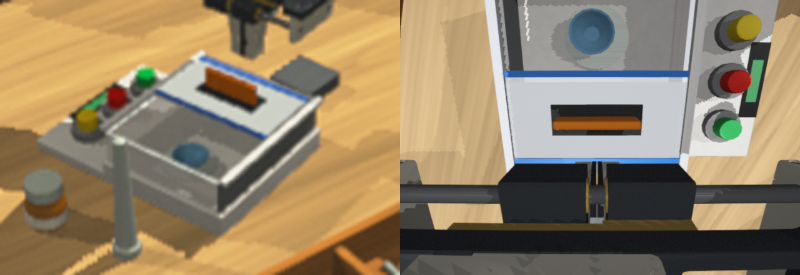

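The wrist view (right half) shows the fingers square behind the tab on its +y side. I'll check the camera position and tab from here.

Run:
```python
from h import *
b=cv2.imread('pics/w1.png');ci=viewer.camera_info('wrist'); print(ci['eye'])
hsv=cv2.cvtColor(b,cv2.COLOR_BGR2HSV); m=cv2.inRange(hsv,(5,150,120),(18,255,255)); m[:, :80]=0;m[:150]=0;m[240:]=0;m[:,520:]=0
ys,xs=np.nonzero(m); print(xs.min(),xs.max(),ys.min(),ys.max())
for u,v in [(np.mean([xs.min(),xs.max()]),ys.min()),(np.mean([xs.min(),xs.max()]),ys.max())]: print(u,v,atz(ci,u,v,.1045))
for lo,hi,n,box in [((45,120,60),(80,255,255),'green',(540,180,600,260))]:
    k=np.zeros_like(m);mm=cv2.inRange(hsv,lo,hi);x0,y0,x1,y1=box;k[y0:y1,x0:x1]=mm[y0:y1,x0:x1];ys,xs=np.nonzero(k);print(n,xs.mean(),ys.mean(),len(xs),atz(ci,xs.mean(),ys.mean(),.044))
```

```text
[0.60281464 0.00621166 0.27984313]
245 385 212 226
315.0 212 [0.59061318 0.04216791 0.1045    ]
315.0 226 [0.58834935 0.04892741 0.1045    ]
green 542.1854838709677 223.8951612903226 124 [0.43801313 0.01337555 0.044     ]
```

Emit:
step_arm --moves '[[[0.2,0,-1.5,0,0],[0.1,0,-1.1,0,0],[0,0,0,0,0],[0.25,-0.75,0,0,0],[0.25,-0.75,0,0,0],[0,0,0,0,0]]]'

```text
clock: 2.7
tool_pos: [0.5874, 0.0641, 0.0953]
orientation: [-179.9, -0.0, -71.6]
force: [-0.4, -0.2, 0.5]
opening: 0.0003
gripper_force: 0.0
```

Emit:
step_arm --moves '[[[0.16,-0.47,0,0,0],[0.16,-0.47,0,0,0],[0.16,-0.47,0,0,0],[0.16,-0.47,0,0,0]]]'

```text
clock: 3.1
tool_pos: [0.5934, 0.0459, 0.0947]
orientation: [-180.0, 0.0, -71.5]
force: [-1.2, 1.8, 1.3]
opening: 0.0004
gripper_force: 0.9
```

Emit:
step_arm --moves '[[[0.19,-0.57,-0.1,0,0],[0.19,-0.57,-0.1,0,0],[0.19,-0.57,-0.1,0,0],[0.19,-0.57,0,0,0],[0.19,-0.57,0,0,0],[0.19,-0.57,0,0,0],[0.19,-0.57,0,0,0],[0.19,-0.57,0,0,0]]]'

```text
clock: 3.9
tool_pos: [0.6084, 0.0001, 0.0914]
orientation: [180.0, 0.0, -71.6]
force: [0.5, 1.1, -0.6]
opening: 0.0005
gripper_force: 0.9
```

Run:
```python
from h import *
a,_=snap('wrist','w2')
```

```text
(no output)
```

View pics/w2.png

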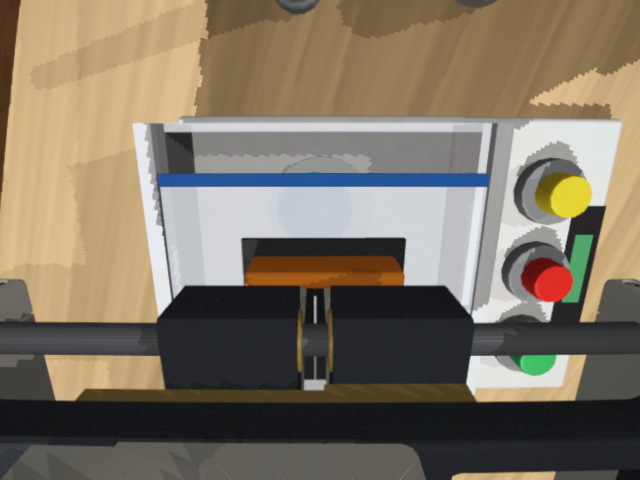

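The shield follows: its front blue edge is at row 181 and the chamber's -y wall at about row 125, so roughly 25 mm is left.

Emit:
step_arm --moves '[[[0.13,-0.38,0,0,0],[0.13,-0.38,0,0,0],[0.13,-0.38,0,0,0],[0.13,-0.38,0,0,0],[0,0,0,0,0]]]'

```text
clock: 4.45
tool_pos: [0.6135, -0.0151, 0.0915]
orientation: [180.0, -0.0, -71.6]
force: [-0.2, 1.2, -1.4]
opening: 0.0002
gripper_force: 0.6
```

Emit:
step_arm --moves '[[[0.1,-0.28,0,0,0],[0.1,-0.28,0,0,0],[0,0,0,0,0]]]'

```text
clock: 4.75
tool_pos: [0.6153, -0.0205, 0.0915]
orientation: [180.0, 0.0, -71.6]
force: [-2.0, 1.3, 0.2]
opening: 0.0005
gripper_force: 1.2
```

Emit:
step_arm --moves '[[[0.06,-0.19,0,0,0],[0.06,-0.19,0,0,0],[0,0,0,0,0]]]'

```text
clock: 5.05
tool_pos: [0.6165, -0.024, 0.0915]
orientation: [180.0, 0.0, -71.6]
force: [-2.7, 3.5, 0.3]
opening: 0.0003
gripper_force: 2.4
```

Emit:
step_arm --moves '[[[0.05,-0.14,0,0,0],[0.05,-0.14,0,0,0],[0,0,0,0,0]]]'

```text
clock: 5.35
tool_pos: [0.6173, -0.0264, 0.0915]
orientation: [180.0, 0.0, -71.6]
force: [-4.6, 5.7, 1.3]
opening: 0.0006
gripper_force: 3.3
```

Run:
```python
from h import *
a,_=snap('wrist','w3'); o=ctrl.get_obs(); print(o['tool_pos'],o['force'])
```

```text
[ 0.61728159 -0.02637957  0.09144763] [-4.7021987   5.53812347  0.56650874]
```

View pics/w3.png

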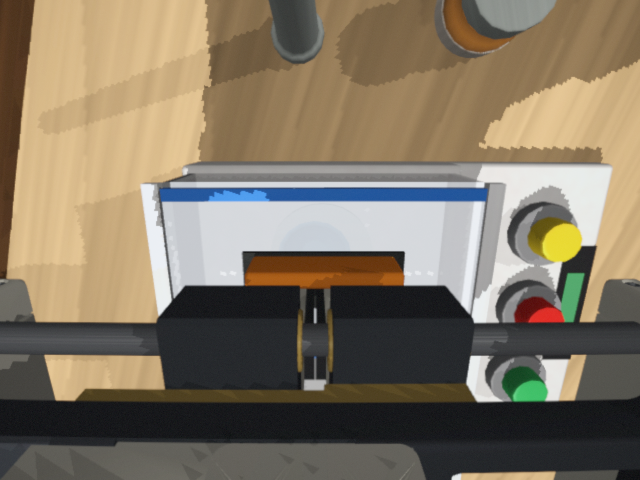

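The blue edge (row 194) is now against the end wall and the force climbs at the spring rate, so the shield is at its stop. I'll back off, rise and check the picture.

Emit:
step_arm --moves '[[[-0.1,0.3,0,0,0],[-0.1,0.3,0,0,0],[-0.13,0.38,0,0,0],[-0.3,0.9,0,0,0],[-0.6,1.8,0,0,0],[0,0,3,0,0],[0,0,4,0,0],[0,0,2,0,0],[0,0,0,0,0]]]'

```text
clock: 6.3
tool_pos: [0.6079, 0.0107, 0.1859]
orientation: [-179.6, -0.1, -71.5]
force: [0.5, 0.0, 0.4]
opening: 0.0005
gripper_force: 0.0
```

Run:
```python
from h import *
o=ctrl.get_obs(); print(o['tool_pos'],o['force'],o['orientation'])
b,d=snap('wrist','w4'); ci=viewer.camera_info('wrist')
hsv=cv2.cvtColor(b,cv2.COLOR_BGR2HSV)
m=cv2.inRange(hsv,(45,120,60),(80,255,255)); n,l,s,c=cv2.connectedComponentsWithStats(m)
for i in range(1,n):
    if s[i,4]>80: print('green',s[i],c[i],atz(ci,*c[i],.044))
```

```text
[0.60794859 0.01072463 0.18589406] [0.49624377 0.0052417  0.37827376] [-1.79562893e+02 -8.09042807e-02 -7.14983070e+01]
green [505 197  21  52 687] [514.86899563 222.27510917] [ 0.44641389 -0.04755917  0.044     ]
green [465 271  32  30 721] [480.49098474 285.39112344] [0.44870198 0.01460658 0.044     ]
```

View pics/w4.png

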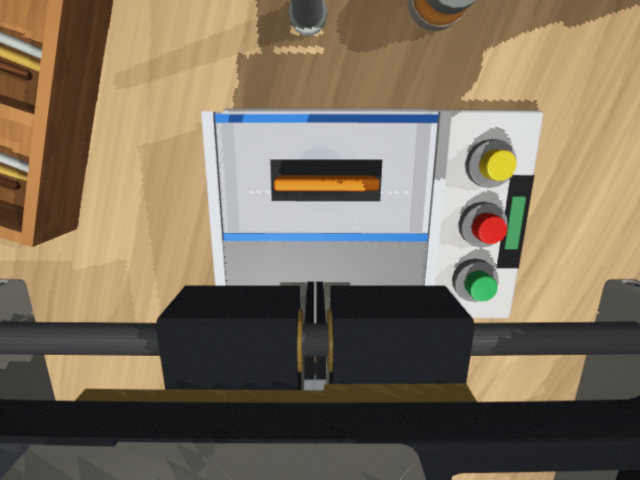

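The shield is shut, with its front strip at row 118 against the wall and the tab sprung back upright at (325,184). The green key is at (.448,.016), and two cameras agree within 3 mm.

Emit:
step_arm --moves '[[[-4,0.15,0,0,0],[-4,0.1,0,0,0],[-4,0.15,0,0,0],[-4,0.1,0,0,0],[0,0,0,0,0],[0,0,-4,0,0],[0,0,-4,0,0],[0,0,-3,0,0],[0,0,0,0,0]]]'

```text
clock: 7.25
tool_pos: [0.4424, 0.0137, 0.0678]
orientation: [179.5, -0.0, -71.6]
force: [0.1, -0.3, 0.5]
opening: 0.0003
gripper_force: 0.0
```

Run:
```python
from h import *
o=ctrl.get_obs(); print(o['tool_pos'],o['force'],o['orientation'])
b,d=snap('scene','s5'); cv2.imwrite('pics/c5.png',cv2.resize(b[170:300,220:400],None,fx=4,fy=4,interpolation=cv2.INTER_CUBIC))
```

```text
[0.44241355 0.01372145 0.06783703] [ 0.07619716 -0.28206268  0.49053738] [ 1.79541349e+02 -4.06552812e-02 -7.15910174e+01]
```

View pics/c5.png

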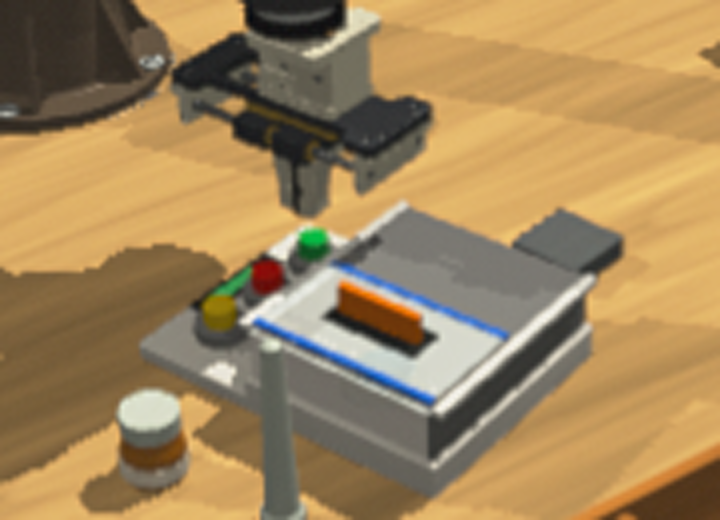

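Run:
```python
from h import *
d=np.load('pics/s5.npy'); ci=viewer.camera_info('scene')
o=np.array([.564,-.0019]);x=np.array([.9484,.317]);y=np.array([-.317,.9484])
for v in range(205,224):
  for u in (309,312,316,296):
    p=atd(ci,u,v,d[v,u]); q=p[:2]-o
    print(u,v,'bal',np.round([q@x,q@y,p[2]],3),end=' | ')
  print()
```

```text
309 205 bal [-0.024  0.017  0.175] | 312 205 bal [-0.02   0.026  0.172] | 316 205 bal [-0.011  0.033  0.172] | 296 205 bal [-0.076  0.022  0.155] | 
309 206 bal [-0.026  0.02   0.169] | 312 206 bal [-0.016  0.02   0.173] | 316 206 bal [-0.013  0.035  0.166] | 296 206 bal [-0.074  0.018  0.154] | 
309 207 bal [-0.021  0.014  0.171] | 312 207 bal [-0.014  0.018  0.171] | 316 207 bal [-0.012  0.034  0.164] | 296 207 bal [-0.073  0.018  0.151] | 
309 208 bal [-0.023  0.016  0.166] | 312 208 bal [-0.016  0.02   0.167] | 316 208 bal [-0.017  0.039  0.157] | 296 208 bal [-0.074  0.018  0.147] | 
309 209 bal [-0.025  0.017  0.162] | 312 209 bal [-0.012  0.015  0.167] | 316 209 bal [-0.01   0.031  0.16 ] | 296 209 bal [-0.075  0.019  0.142] | 
309 210 bal [-0.022  0.014  0.16 ] | 312 210 bal [-0.013  0.017  0.162] | 316 210 bal [-0.021  0.044  0.146] | 296 210 bal [-0.073  0.016  0.141] | 
309 211 bal [-0.024  0.017  0.155] | 312 211 bal [-0.015  0.019  0.157] | 316 211 bal [-0.018  0.04   0.146] | 296 211 bal [-0.078  0.023  0.133] | 
309 212 bal [-0.022  0.014  0.154] | 312 212 bal [-0.011 
[... 1029 characters left out ...]
9 bal [-0.15   0.186 -0.008] | 316 219 bal [-0.136  0.19  -0.005] | 296 219 bal [-0.102  0.048  0.083] | 
309 220 bal [-0.148  0.166 -0.001] | 312 220 bal [-0.142  0.176 -0.004] | 316 220 bal [-0.13   0.182 -0.002] | 296 220 bal [-0.096  0.041  0.085] | 
309 221 bal [-0.147  0.165 -0.003] | 312 221 bal [-0.139  0.171 -0.004] | 316 221 bal [-0.127  0.178 -0.003] | 296 221 bal [-0.095  0.04   0.082] | 
309 222 bal [-0.143  0.161 -0.004] | 312 222 bal [-0.136  0.168 -0.005] | 316 222 bal [-0.125  0.175 -0.005] | 296 222 bal [-0.098  0.042  0.076] | 
309 223 bal [-0.133  0.148  0.003] | 312 223 bal [-0.128  0.157 -0.   ] | 316 223 bal [-0.117  0.165 -0.   ] | 296 223 bal [-0.099  0.043  0.072] |
```

Body clearance is confirmed: it stays about 63 mm above the tips, which leaves 25 mm over the roof. Next I centre on the key and approach it.

Emit:
step_arm --moves '[[[0.55,0.2,-0.8,0,0],[0,0,-0.8,0,0],[0,0,0,0,0]]]'

```text
clock: 7.6
tool_pos: [0.4511, 0.0171, 0.0554]
orientation: [-180.0, 0.0, -71.6]
force: [-0.2, -0.3, -0.5]
opening: 0.0007
gripper_force: 0.0
```

Emit:
step_arm --moves '[[[0,0,-0.3,0,0],[0,0,-0.3,0,0],[0,0,0,0,0]]]'

```text
clock: 7.9
tool_pos: [0.4508, 0.0169, 0.0495]
orientation: [180.0, -0.0, -71.6]
force: [-0.1, 0.5, 0.4]
opening: 0.0004
gripper_force: 0.0
```

Emit:
step_arm --moves '[[[-0.2,-0.1,-0.2,0,0],[0,0,-0.2,0,0],[0,0,-0.2,0,0],[0,0,0,0,0]]]'

```text
clock: 8.3
tool_pos: [0.4489, 0.0159, 0.0434]
orientation: [180.0, -0.0, -71.5]
force: [-0.9, 0.2, 2.4]
opening: 0.0004
gripper_force: 1.3
```

Emit:
step_arm --moves '[[[0,0,-0.2,0,0],[0,0,-0.2,0,0],[0,0,0,0,0]]]'

```text
clock: 8.6
tool_pos: [0.4489, 0.0159, 0.0394]
orientation: [180.0, -0.0, -71.5]
force: [-0.8, -0.8, 4.6]
opening: 0.0004
gripper_force: 2.2
```

Emit:
step_arm --moves '[[[0,0,-0.15,0,0],[0,0,0,0,0],[0,0,0,0,0]]]'

```text
clock: 8.9
tool_pos: [0.4489, 0.016, 0.0381]
orientation: [180.0, -0.0, -71.5]
force: [-2.3, 0.2, 4.5]
opening: 0.0006
gripper_force: 2.5
```

Emit:
step_arm --moves '[[[0,0,0.4,0,0],[0,0,0.6,0,0],[0,0,2,0,0],[0,0,4,0,0],[0,0,4,0,0],[0,0,4,0,0],[0,3,2,0,0],[0,4,0,0,0],[0,4,0,0,0],[0,0,0,0,0]]]'

```text
clock: 9.9
tool_pos: [0.4494, 0.1295, 0.2088]
orientation: [-179.9, 0.1, -71.4]
force: [-0.4, -0.6, 0.1]
opening: 0.0004
gripper_force: 0.0
```

Emit:
step_arm --moves '[[[0,4,0,0,0],[0,4,0,0,0],[0,4,0,0,0],[0,3,0,0,0],[0,0,0,0,0]]]'

```text
clock: 10.4
tool_pos: [0.4491, 0.2788, 0.2078]
orientation: [-180.0, 0.0, -71.4]
force: [-0.5, -0.3, -0.0]
opening: 0.0004
gripper_force: 0.0
```

Run:
```python
from h import *
o=ctrl.get_obs(); print(o['tool_pos'],o['force'],np.abs(o['qvel']).max())
b,d=snap('top','t6'); cv2.imwrite('pics/c6.png',cv2.resize(b[180:330,225:425],None,fx=4,fy=4,interpolation=cv2.INTER_CUBIC))
```

```text
[0.44907578 0.27876415 0.20784434] [-0.50448499 -0.29032455 -0.01650867] 2.422522841697003
```

View pics/c6.png

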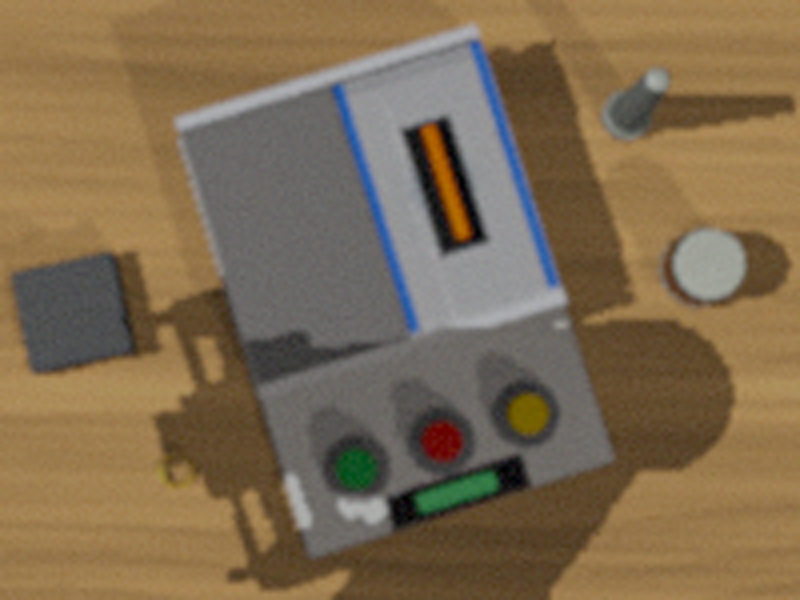

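The shield is shut with its strip at the -y wall, the keys are up, and the ring, block, jar and mandrel haven't moved. The hand is clear, so I'm handing in.

```bash
python3 -c "
from plant import close_job
print(close_job())"
```

```text
the job is handed in; nothing more can be done
None
```

The draught shield was pushed fully shut by its tab, then the green key was pressed about 5–6 mm and released. The hand is clear, the last picture shows nothing else moved, and the job is handed in; no verdict was returned.

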